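Get the sugar jar out from behind the bottles

ROBOT

A 7-joint arm with a two-finger parallel gripper is mounted at the origin on the work surface. World frame = base frame: x ahead of the robot, y to its left, z up, the work surface at z = 0. Lengths are in m, angles in rad, forces in N, time in s.
With the tool pointing down it reaches from about 0.4 to 0.875 m from the base axis. Payload 19.3 kg.
Tool frame: the origin (TCP) lies midway between the tips of the shut fingers; the grasp point (between the pads) lies 19 mm behind it (grip_point_offset is the distance from the TCP to the grasp point, in m); y points along the fingers, z is the direction in which the jaws open and shut, and the axes are right-handed (so a half turn about y gives the same grasp; the last joint's range is limited). The gripper opens to 85 mm and grips with 20 to 120 N. Pads are 22 mm wide; open, the fingers measure 114 mm over their backs; the gripper's body (76 mm by 85 mm) begins 54 mm behind the grasp point. The pads swing forward as they close: fully open they stand 13 mm farther back than shut.
Start: joints at [-1.356, 0.521, -0.036, 1.599, 0.021, 1.021, -0.113], TCP at [0.176, 0.6, 0.231] pointing down, gripper open.
Joint ranges: [-2.91, 2.91], [-0.3, 2.13], [-1.5, 1.42], [0.17, 2.43], [-1.26, 4.41], [0.16, 1.93], [-2.52, 2.52]. Speed limits (rad/s): [1.89, 1.89, 2.39, 2.39, 3.01, 3.01, 3.01].

INTERFACE

Orientations are given as a unit quaternion [x, y, z, w].
In Python, from bench import get_state, get_image, finish_job, grip_point_offset gives the robot as it stands. The module is installed in compiled form; this text tells all that it offers.
- The arm moves only by the shell command python3 -m inch 'ROWS' [FORCE]. ROWS is JSON, a list of rows, each a list of 3 entries, a list of its own where there are three numbers: the shift along the tool's x, y, z in mm, then the turn, a rotation vector about the tool's x, y, z in rad, then the opening, from 0 (shut) to 1 (fully open). A call has 1 to 12 rows; each row shifts and turns the commanded pose from where the row before left it, along the tool's axes as they then stand; what a row does not reach is not made up. A row lasts 1/8 s, in which the tool goes at most 62.5 mm and 10.7 degrees, less where a joint would pass 70% of its speed; a pose out of reach is approached as far as the arm can. A call is refused whole if a number of a shift passes 62.5 or a number of a turn 0.188, either way. A call with a gripper value outside its range is refused whole. The fingers move at their own pace and stop on an object; FORCE is the grip in N (left out, the last holds). Time passes only in rows, so rows that do not move let the fingers close. It gives the time, the measured TCP pose, the force and the opening at its end, in the units of the state.
- get_state(): the state, without advancing time (a new reading comes with each control period).
- get_image(name): name is "scene" or "side" or "wrist"; returns a dict with "image" (480x640x3 uint8, blue, green, red), "depth" (480x640 float32, m along the optical axis (not along the pixel's ray), 0 where there is no reading), "K" (3x3 intrinsics, pixels), "R" (3x3) and "t" (3): a world point X has camera coordinates R X + t. Camera axes: x right, y down, z forward; pixel columns grow to the right and rows downward; lengths in m; the calibration is good to about 2 mm. A picture is of the moment at which its call begins.
- finish_job(): hands the job in, once; it reports no verdict.
The state is a dict: "time_s": time; "joints": joint angles; "joint_vel": joint speeds; "joint_torque": joint torques, N m; "tcp_pos": TCP position; "tool_rot": TCP orientation; "force": force on the tool from outside, world axes, zero at the start; "ft_torque": the same for the moment, N m; "width": finger opening in m.
Only numpy, scipy, OpenCV 4.12 (cv2) and the standard library are available. Lean on these libraries where they do the work, as an engineer would, in place of code of your own. Each camera call takes 0.05 s, during which the arm holds its last target. There are 200 camera calls.

TASK

The terracotta sugar jar is hemmed in at the back of the condiment tray: first move all three bottles out of the tray and stand them on the chopping board, then take the jar and stand it in the middle of the kitchen scale's round pan, and then put each bottle back on the very spot in the tray where it stood. Keep the bottles and the jar upright throughout, and do not disturb the mug, the pepper mill or the tin.

Things in the scene. Friction and masses are not known exactly. Their poses are not given: they have to be found in the camera images.
- oil_bottle: dark green oil bottle with an olive-coloured band; 190 mm tall, round body 60 mm across up to 122 mm, then a sloping shoulder, a neck 26 mm across from 150 mm, and at the top a yellow screw cap 30 mm across and 28 mm tall, fixed on. Loose, upright in the tray at the start, 0.3 to 0.5 kg; easily gripped by the cap. Origin: centre of the underside; z up.
- soy_bottle: dark brown sauce bottle with a red-orange band; 172 mm tall, round body 58 mm across up to 104 mm, then a sloping shoulder, a neck 26 mm across from 132 mm, and at the top a red screw cap 30 mm across and 28 mm tall, fixed on. Loose, upright in the tray at the start, 0.3 to 0.5 kg; easily gripped by the cap. Origin: centre of the underside; z up.
- vinegar_bottle: cream-coloured vinegar bottle with a pale blue band; 155 mm tall, round body 60 mm across up to 87 mm, then a sloping shoulder, a neck 26 mm across from 115 mm, and at the top a blue screw cap 30 mm across and 28 mm tall, fixed on. Loose, upright in the tray at the start, 0.3 to 0.5 kg; easily gripped by the cap. Origin: centre of the underside; z up.
- jar: short terracotta sugar jar with a flat wooden lid, fixed on: an upright cylinder 56 mm across and 80 mm tall (a dark 50 mm groove from 62 to 66 mm, lid above it). Loose, 0.3 kg; stands at the back of the tray with a bottle in front of it and one on either side, too close for fingers until they are gone. Origin: centre of the underside; z up.
- tray: fixed white condiment tray, 160 (x) by 210 mm (y), floor 4 mm thick, rim 14 mm high; thin steel rail at 36 mm height along the back (+x). Origin: centre of underside; x points away from the robot. Bottles stand near (-26, 0), (17, 62), (17, -62) mm on flush grey pads, the jar near (40, 0); which bottle is on which pad varies. Tray left or right of the scale, board on the other side.
- board: fixed chopping board of pale wood with thin darker strips, 180 mm (its x) by 270 mm (its y), 15 mm thick, empty at the start: the side area, where the bottles may stand anywhere, wholly on the board. Origin: centre of the underside; x points away from the robot.
- scale: fixed grey kitchen scale, 170 by 130 mm, with a round steel pan 100 mm across whose flat top is 36 mm above the counter; blank display on the robot's side. Origin: on the counter under the middle of the pan; x points away from the robot. It stands between tray and board.
- mug: white ceramic mug, 76 mm across and 90 mm tall, loose, beyond the scale; to be left alone. Origin: centre of the underside.
- pepper_mill: dark wooden pepper mill, 54 mm across and 153 mm tall, loose, on the far right beyond tray and board; to be left alone. Origin: centre of the underside.
- tin: small food tin with an orange band, 66 mm across and 85 mm tall, loose, on the far left beyond tray and board; to be left alone. Origin: centre of the underside.
Mind the look-alikes: they are no part of the job. What is shaped like the vinegar_bottle but pink or purple is not meant.

How it is judged:
By the outcome, as a careful person would: the job done as asked, in the order asked, and still so for the second after the job is handed in, with the robot touching nothing.
It also fails if it takes over 141 s, if anything falls off the work surface, if the arm or the gripper's body presses on something with over 40 N, if the wrist force passes 120 N, or if a joint passes its speed limit or range.

## Working session

There is one attempt and no reset: what is moved stays moved. The work goes in short steps, Python scripts to look and compute and a shell command to move; the robot and the scene stay as the last step left them, time stands still between calls to the robot, and variables do not carry over. Pictures are saved under pics/ and viewed, about 12 in all and at most 16, crops included, and the job is handed in when it is done.

```bash
mkdir -p pics; python3 - <<'E'
from bench import *
import cv2, numpy as np
s=get_state(); print({k:np.round(v,3) for k,v in s.items()}, grip_point_offset)
for n in("scene","side"):
    d=get_image(n); cv2.imwrite(f"pics/{n}0.png",d["image"]); np.savez(f"{n}0.npz",**d)
    print(n,np.round(d["R"],3).tolist(),np.round(d["t"],3),d["K"][0])
E
```

```text
{'time_s': np.float64(0.0), 'joints': array([-1.356,  0.522, -0.036,  1.6  ,  0.021,  1.021, -0.113]), 'joint_vel': array([ 0.001,  0.   ,  0.001, -0.001,  0.   ,  0.002,  0.001]), 'joint_torque': array([ 0.0000e+00, -9.2710e+01,  1.9810e+00, -3.6994e+01,  1.8000e-02,
        8.0000e-03, -0.0000e+00]), 'tcp_pos': array([0.176, 0.6  , 0.231]), 'tool_rot': array([ 0.7, -0.1,  0.1, -0.7]), 'force': array([-0.002, -0.118,  0.543]), 'ft_torque': array([-0.023,  0.034,  0.033]), 'width': np.float64(0.085)} 0.0187
scene [[-0.142, 0.99, 0.003], [0.774, 0.113, -0.622], [-0.616, -0.086, -0.783]] [ 0.08  -0.384  1.429] [458.33297101   0.         314.24582624]
side [[0.924, -0.382, -0.021], [-0.272, -0.619, -0.737], [0.268, 0.687, -0.675]] [-0.491  0.183  1.2  ] [563.0233837    0.         313.22341916]
```

View pics/scene0.png

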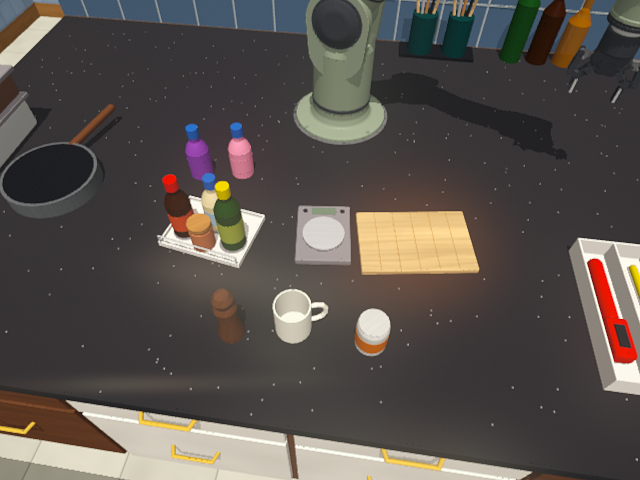

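View pics/side0.png

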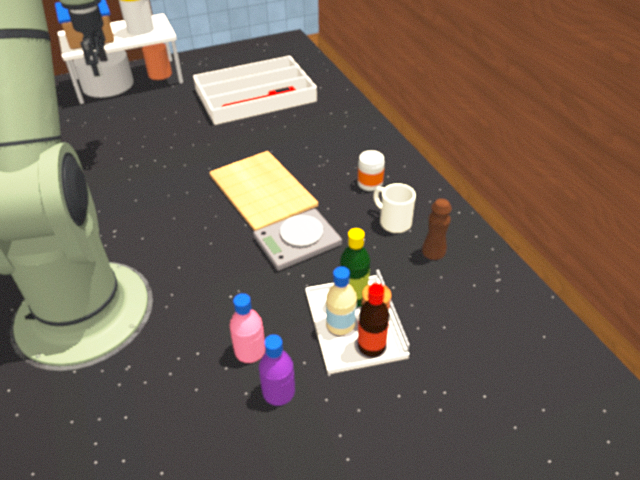

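The scene view shows three bottles of the same shape as the vinegar: cream in the tray (cap at 209,182), pink (cap at 237,130) and purple (cap at 193,130). Only the cream one with the pale blue band fits, and it stands in the tray. I'll confirm that in a crop and measure everything from both cameras.

```bash
cat > h.py <<'E'
from bench import *
import cv2, numpy as np
from scipy.spatial.transform import Rotation as Ro
def cloud(d):
    K=d["K"];Z=d["depth"];v,u=np.indices(Z.shape)
    P=np.stack([(u-K[0,2])/K[0,0]*Z,(v-K[1,2])/K[1,1]*Z,Z],-1)
    W=(P-d["t"])@d["R"]; W[Z==0]=np.nan; return W
def hsv(d): return cv2.cvtColor(d["image"],cv2.COLOR_BGR2HSV)
COL=dict(oil=((22,150,120),(35,255,255),.190),soy=((0,200,120),(6,255,255),.172),vin=((100,150,80),(118,255,255),.155))
def proj(d,X): p=d["R"]@np.array(X)+d["t"]; q=d["K"]@p; return q[:2]/q[2]
E
python3 - <<'E'
from h import *
for n in("scene","side"):
    d=dict(np.load(f"{n}0.npz")); W=cloud(d); H=hsv(d); z=W[...,2]
    roi=(W[...,0]>.25)&(W[...,0]<.9)&(abs(W[...,1])<.6)
    for k,(a,b,h) in COL.items():
        m=(cv2.inRange(H,a,b)>0)&roi&(z>h-.032)&(z<h+.012)
        nn,lab,st,_=cv2.connectedComponentsWithStats(m.astype(np.uint8))
        for i in range(1,nn):
            if st[i,4]<40: continue
            Q=W[lab==i]; top=Q[Q[:,2]>h-.005]
            (c,r)=cv2.minEnclosingCircle(top[:,:2].astype(np.float32)) if len(top)>8 else ((0,0),0)
            print(n,k,st[i],"top",len(top),np.round(np.median(top,0) if len(top) else 0,4),np.round(c,4),round(r,4),"zmax",round(np.nanmax(Q[:,2]),3))
    g=roi&(z>.011)&(z<.019)&(W[...,1]>-.1)&(H[...,0]>8)&(H[...,0]<30)&(H[...,1]>60)
    nn,lab,st,_=cv2.connectedComponentsWithStats(g.astype(np.uint8)); i=1+np.argmax(st[1:,4])
    print(n,"board",cv2.minAreaRect(W[lab==i][:,:2].astype(np.float32)),np.median(z[lab==i]))
    g=roi&(z>.032)&(z<.041)&(H[...,1]<60)&(W[...,1]<.2)
    nn,lab,st,_=cv2.connectedComponentsWithStats(g.astype(np.uint8)); i=1+np.argmax(st[1:,4])
    Q=W[lab==i]; print(n,"pan",st[i],np.round(Q.mean(0),4),cv2.minEnclosingCircle(Q[:,:2].astype(np.float32)))
    g=roi&(z<.03)&(z>.001)&(H[...,1]<60)&(H[...,2]>130)&(W[...,1]<-.1)
    nn,lab,st,_=cv2.connectedComponentsWithStats(g.astype(np.uint8)); i=1+np.argmax(st[1:,4])
    print(n,"tray",st[i],cv2.minAreaRect(W[lab==i][:,:2].astype(np.float32)))
    g=roi&(z>.07)&(z<.09)&(H[...,0]<22)&(H[...,1]>90)&(W[...,1]<-.1)
    nn,lab,st,_=cv2.connectedComponentsWithStats(g.astype(np.uint8))
    for i in range(1,nn):
        if st[i,4]>30: Q=W[lab==i]; print(n,"jar?",st[i],np.round(Q.mean(0),4),cv2.minEnclosingCircle(Q[:,:2].astype(np.float32)))
    for nm,c in(("mug",(.75,.02)),("mill",(0,0)),("tin",(0,0))): pass
    if n=="scene":
        for nm,(u,v) in dict(mug=(293,300),mill=(223,297),tin=(374,320)).items(): print(nm,np.round(W[v,u],3))
        for nm,(u,v) in dict(pink=(237,128),purple=(193,130)).items(): print(nm,np.round(W[v,u],3))
        a=cv2.resize(d["image"][160:280,140:280],None,fx=4,fy=4,interpolation=cv2.INTER_CUBIC); cv2.imwrite("pics/crop1.png",a)
E
```

```text
scene oil [215 182  16  18 228] top 156 [ 0.5479 -0.1966  0.1943] [ 0.5446 -0.1977] 0.0162 zmax 0.199
scene soy [163 175  15  18 207] top 139 [ 0.5272 -0.3223  0.1765] [ 0.5244 -0.324 ] 0.0159 zmax 0.18
scene vin [230 123  13  15 147] top 89 [ 0.3039 -0.2345  0.1557] [ 0.2996 -0.2344] 0.017 zmax 0.16
scene vin [186 124  13  15 153] top 92 [ 0.3234 -0.3432  0.1555] [ 0.3207 -0.3431] 0.0165 zmax 0.159
scene vin [202 174  13  16 159] top 122 [ 0.4939 -0.2492  0.1597] [ 0.4904 -0.2498] 0.0163 zmax 0.163
scene board ((0.4831521809101105, 0.23240748047828674), (0.18366745114326477, 0.27002787590026855), 9.370229721069336) 0.015331806936235308
scene pan [ 303  217   42   34 1107] [0.5115 0.0145 0.0366] ((0.5098496675491333, 0.012896524742245674), 0.05203049257397652)
scene tray [ 158  209  107   59 1484] ((0.5117922425270081, -0.2603943943977356), (0.22152070701122284, 0.1749810129404068), 80.3938217163086)
scene jar? [167 207  45  29 592] [ 0.5583 -0.2776  0.0827] ((0.5553982257843018, -0.29416361451148987), 0.05582575127482414)
scene jar? [217 316  20  10  68] [ 0.7914 -0.1362  0.0804] ((
[... 1029 characters left out ...]
31997859477997), (0.22720356285572052, 0.16873463988304138), 79.90367126464844)
side jar? [429 225  19  11 108] [ 0.7641 -0.1579  0.08  ] ((0.7683219909667969, -0.15286201238632202), 0.01983836106956005)
side jar? [363 285   7  17  51] [ 0.5374 -0.2596  0.0831] ((0.5433247089385986, -0.25948038697242737), 0.019477924332022667)
side jar? [383 285   8  20  68] [ 0.5757 -0.2777  0.0824] ((0.572589635848999, -0.27355751395225525), 0.02372337505221367)
side jar? [327 299   8  14  40] [ 0.4614 -0.2586  0.0807] ((0.4633428156375885, -0.25785577297210693), 0.011659354902803898)
side jar? [358 321  31  18 205] [ 0.5103 -0.344   0.0798] ((0.5184305310249329, -0.3299221396446228), 0.028411248698830605)
```

View pics/crop1.png

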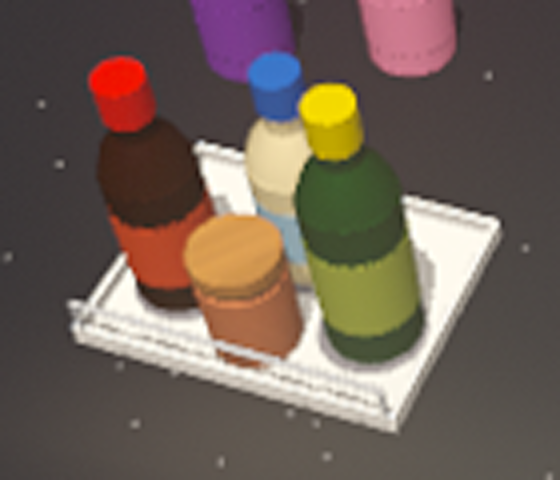

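The crop confirms it: the cream bottle with the pale blue band is in the tray (blue cap at crop 275,85), red-capped soy is on its left, yellow-capped oil on its right, and the jar (crop 237,255) is at the back. The pink and purple bottles stand outside. Pick order will be tallest first (oil, soy, vinegar), and the reverse going back.

```bash
cat >> h.py <<'E'
def to(target,yaw=None):
    "print tool-frame shift (mm) and turn to reach target TCP; jaws along world (-sin yaw,cos yaw)"
    s=get_state(); R=Ro.from_quat(s["tool_rot"]); p=s["tcp_pos"]
    print("t",round(s["time_s"],2),"p",np.round(p,4),"w",round(s["width"],4),"F",np.round(s["force"],1),"q",np.round(s["joints"],2))
    print("shift mm",np.round(R.inv().apply(np.array(target)-p)*1e3,1))
    if yaw is not None:
        best=None
        for sg in(1,-1):
            z=sg*np.array([-np.sin(yaw),np.cos(yaw),0]); y=np.array([0,0,-1.]); x=np.cross(y,z)
            T=Ro.from_matrix(np.c_[x,y,z]); r=(R.inv()*T).as_rotvec()
            if best is None or np.linalg.norm(r)<np.linalg.norm(best): best=r
        print("turn",np.round(best,4))
    return R
E
python3 - <<'E'
from h import *
R=to([.544,-.198,.28],np.radians(-9.8)); print(R.as_matrix().round(3))
E
```

```text
t 0.1 p [0.1756 0.5995 0.2308] w 0.0853 F [-0.3  0.1  0. ] q [-1.36  0.52 -0.04  1.6   0.02  1.02 -0.11]
shift mm [ 577.7  -48.5 -661.9]
turn [ 0.001  -0.1137  0.    ]
[[ 0.96  -0.     0.281]
 [-0.281 -0.001  0.96 ]
 [ 0.    -1.    -0.001]]
```

```bash
python3 -m inch '[[[25,-8,0],[0,-0.057,0],1],[[50,-8,0],[0,-0.057,0],1],[[50,-8,-20],[0,0,0],1],[[50,-8,-30],[0,0,0],1],[[50,-8,-30],[0,0,0],1],[[50,-8,-40],[0,0,0],1],[[50,0,-40],[0,0,0],1],[[50,0,-50],[0,0,0],1],[[50,0,-50],[0,0,0],1],[[40,0,-50],[0,0,0],1],[[40,0,-50],[0,0,0],1],[[40,0,-50],[0,0,0],1]]' 40
python3 -m inch '[[[5,0,-50],[0,0,0],1],[[0,0,-50],[0,0,0],1],[[0,0,-50],[0,0,0],1],[[0,0,-50],[0,0,0],1],[[0,0,-50],[0,0,0],0.8],[[0,0,-40],[0,0,0],0.7],[[0,0,-30],[0,0,0],0.7],[[0,0,-15],[0,0,0],0.7],[[0,0,0],[0,0,0],0.7]]'
python3 - <<'E'
from h import *
to([.544,-.198,.163],np.radians(-9.8))
d=get_image("wrist"); cv2.imwrite("pics/w1.png",d["image"]); W=cloud(d);H=hsv(d);z=W[...,2]
for k,(a,b,h) in COL.items():
    m=(cv2.inRange(H,a,b)>0)&(z>h-.005)&(z<h+.012)&(W[...,0]>.4)
    if m.sum()>20: Q=W[m]; print(k,m.sum(),np.round(np.median(Q,0),4),cv2.minEnclosingCircle(Q[:,:2].astype(np.float32)))
E
```

```text
time_s: 1.6
tcp_pos: [0.6283, 0.1158, 0.2789]
tool_rot: [0.705, -0.06, 0.06, -0.705]
force: [1.2, 0.6, -0.7]
width: 0.0853
time_s: 2.72
tcp_pos: [0.5756, -0.2135, 0.2789]
tool_rot: [-0.704, 0.061, -0.061, 0.705]
force: [-0.1, 0.4, -0.4]
width: 0.0598
t 2.73 p [ 0.5756 -0.2135  0.2789] w 0.0598 F [-0.1  0.4 -0.4] q [ 0.16  0.46  0.15  1.58 -0.07  1.1   1.72]
shift mm [-33.7 115.9   9.9]
turn [-0.0001 -0.0007 -0.0004]
oil 1757 [ 0.5434 -0.1992  0.1947] ((0.5441669821739197, -0.19922317564487457), 0.0148840406909585)
soy 1655 [ 0.5238 -0.3232  0.1767] ((0.5237598419189453, -0.32439276576042175), 0.01533089391887188)
vin 1551 [ 0.4899 -0.2498  0.1597] ((0.4901224970817566, -0.2502579689025879), 0.014887661673128605)
```

View pics/w1.png

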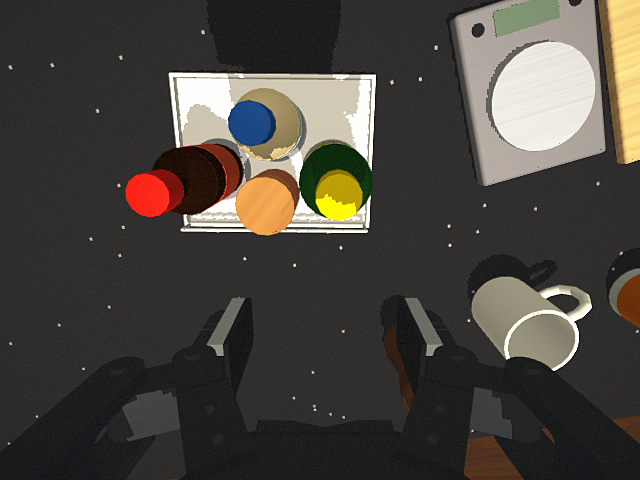

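The wrist view agrees with the fixed cameras to about 1 mm, with caps at yellow (338,192), red (154,193) and blue (251,122). The jaws line up with the tray. Descending on the oil cap.

```bash
python3 -m inch '[[[-17,0,4],[0,0,0],0.7],[[-16.5,0,5],[0,0,0],0.7],[[0,25,0],[0,0,0],0.7],[[0,35,0],[0,0,0],0.7],[[0,35,0],[0,0,0],0.7],[[0,18,0],[0,0,0],0.7],[[0,6,0],[0,0,0],0.7],[[0,0,0],[0,0,0],0.7]]' 50
python3 - <<'E'
from h import *
to([.544,-.199,.160],np.radians(-9.8))
E
```

```text
time_s: 3.78
tcp_pos: [0.5446, -0.198, 0.1603]
tool_rot: [-0.704, 0.06, -0.06, 0.705]
force: [1.0, -0.8, 0.2]
width: 0.0598
t 3.77 p [ 0.5446 -0.198   0.1603] w 0.0598 F [ 1.  -0.8  0.2] q [ 0.16  0.54  0.12  1.8  -0.09  0.81  1.72]
shift mm [-0.4  0.3 -1.1]
turn [-0.0002  0.0012  0.0001]
```

```bash
python3 -m inch '[[[0,0,-1],[0,0,0],0.5],[[0,0,0],[0,0,0],0.3],[[0,0,0],[0,0,0],0.2],[[0,0,0],[0,0,0],0],[[0,0,0],[0,0,0],0],[[0,0,0],[0,0,0],0],[[0,0,0],[0,0,0],0]]' 50
python3 -m inch '[[[0,-4,0],[0,0,0],0],[[0,-10,0],[0,0,0],0],[[0,-20,0],[0,0,0],0],[[0,-25,0],[0,0,0],0],[[0,-15,0],[0,0,0],0],[[0,-6,0],[0,0,0],0],[[0,0,0],[0,0,0],0]]'
python3 - <<'E'
from h import *
# A on board; bottle foot to board top 15 vs tray 4
to([.469,.310,.250],np.radians(-9.8))
E
```

```text
time_s: 4.65
tcp_pos: [0.5446, -0.1998, 0.161]
tool_rot: [0.705, -0.06, 0.061, -0.705]
force: [-1.2, 1.0, 6.4]
width: 0.0286
time_s: 5.52
tcp_pos: [0.544, -0.1997, 0.2399]
tool_rot: [-0.705, 0.06, -0.06, 0.705]
force: [0.4, -1.0, -5.5]
width: 0.0287
t 5.53 p [ 0.544  -0.1997  0.2399] w 0.0287 F [ 0.4 -1.  -5.5] q [ 0.15  0.44  0.14  1.72 -0.07  0.98  1.71]
shift mm [-160.5  -10.   489.5]
turn [-0.      0.0002 -0.0001]
```

```bash
python3 -m inch '[[[-5,0,15],[0,0,0],0],[[-10,0,30],[0,0,0],0],[[-15,0,45],[0,0,0],0],[[-17,0,50],[0,0,0],0],[[-17,0,50],[0,0,0],0],[[-17,0,50],[0,0,0],0],[[-17,0,50],[0,0,0],0],[[-17,0,50],[0,0,0],0],[[-17,0,50],[0,0,0],0],[[-15,0,45],[0,0,0],0],[[-10,0,35],[0,0,0],0],[[-3,0,18],[0,0,0],0]]'
python3 -m inch '[[[0,0,2],[0,0,0],0],[[0,0,0],[0,0,0],0],[[0,0,0],[0,0,0],0]]'
python3 - <<'E'
from h import *
to([.469,.310,.172],np.radians(-9.8))
for n in("scene","side"):
    d=get_image(n); 
    if n=="side": cv2.imwrite("pics/s1.png",d["image"])
E
```

```text
time_s: 7.02
tcp_pos: [0.4677, 0.3108, 0.2393]
tool_rot: [0.705, -0.06, 0.059, -0.705]
force: [0.2, -0.1, -5.3]
width: 0.0293
time_s: 7.4
tcp_pos: [0.47, 0.3093, 0.2401]
tool_rot: [0.705, -0.061, 0.061, -0.704]
force: [-0.7, -0.9, -4.9]
width: 0.0288
t 7.4 p [0.47   0.3093 0.2401] w 0.0288 F [-0.7 -0.9 -4.9] q [-0.67  0.41 -0.02  1.76  0.01  0.97  0.7 ]
shift mm [-1.1 68.1  0.6]
turn [ 0.0004 -0.0012  0.0001]
```

View pics/s1.png

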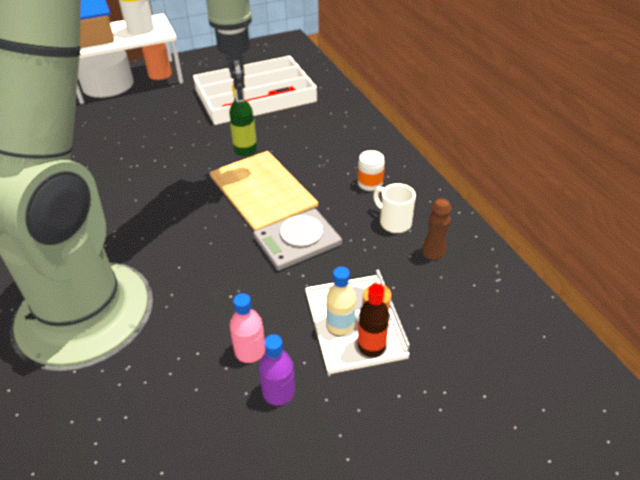

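The side view shows the oil bottle held upright above the far end of the board (243,130). Nothing else has moved. Lowering it.

```bash
python3 -m inch '[[[-1,12,0],[0,0,0],0],[[0,20,0],[0,0,0],0],[[0,17,0],[0,0,0],0],[[0,10,0],[0,0,0],0],[[0,5,0],[0,0,0],0],[[0,2,0],[0,0,0],0],[[0,1,0],[0,0,0],0],[[0,0,0],[0,0,0],0]]'
python3 - <<'E'
from h import *
to([.469,.310,.172],np.radians(-9.8))
E
```

```text
time_s: 8.5
tcp_pos: [0.4688, 0.3106, 0.1733]
tool_rot: [-0.704, 0.06, -0.06, 0.705]
force: [-0.2, -0.1, -5.6]
width: 0.0288
t 8.5 p [0.4688 0.3106 0.1733] w 0.0288 F [-0.2 -0.1 -5.6] q [-0.67  0.49 -0.02  1.82  0.02  0.82  0.69]
shift mm [ 0.3  1.3 -0.6]
turn [-0.0004  0.0002  0.0003]
```

```bash
python3 -m inch '[[[0,1,0],[0,0,0],0],[[0,1,0],[0,0,0],0],[[0,0,0],[0,0,0],0]]'
python3 -m inch '[[[0,0.5,0],[0,0,0],0],[[0,0,0],[0,0,0],0]]'
```

```text
time_s: 8.88
tcp_pos: [0.4691, 0.3109, 0.1719]
tool_rot: [-0.704, 0.06, -0.061, 0.705]
force: [-1.3, -0.2, 8.3]
width: 0.0289
time_s: 9.12
tcp_pos: [0.4693, 0.3111, 0.1719]
tool_rot: [-0.704, 0.06, -0.061, 0.705]
force: [-3.0, -1.1, 16.1]
width: 0.0285
```

```bash
python3 -m inch '[[[0,-1,0],[0,0,0],0.2],[[0,0,0],[0,0,0],0.5],[[0,0,0],[0,0,0],0.65],[[0,-10,0],[0,0,0],0.7],[[0,-25,0],[0,0,0],0.7],[[0,-35,0],[0,0,0],0.7],[[0,-20,0],[0,0,0],0.7],[[5,0,-20],[0,0,0],0.7],[[15,0,-45],[0,0,0],0.7],[[15,0,-55],[0,0,0],0.7],[[15,0,-55],[0,0,0],0.7],[[15,0,-55],[0,0,0],0.7]]'
python3 -m inch '[[[15,0,-55],[0,0,0],0.7],[[15,0,-55],[0,0,0],0.7],[[15,0,-55],[0,0,0],0.7],[[15,0,-55],[0,0,0],0.7],[[15,0,-55],[0,0,0],0.7],[[14,0,-50],[0,0,0],0.7],[[8,0,-35],[0,0,0],0.7],[[0,0,-20],[0,0,0],0.7],[[0,0,-6],[0,0,0],0.7],[[0,0,0],[0,0,0],0.7],[[0,0,0],[0,0,0],0.7]]'
python3 - <<'E'
from h import *
to([.5238,-.324,.1425],np.radians(-9.8))
d=get_image("wrist"); W=cloud(d);H=hsv(d);z=W[...,2]
for k,(a,b,h) in COL.items():
    m=(cv2.inRange(H,a,b)>0)&(z>h-.005)&(z<h+.012)&(W[...,0]>.4)
    if m.sum()>20: Q=W[m]; print(k,m.sum(),np.round(np.median(Q,0),4),cv2.minEnclosingCircle(Q[:,:2].astype(np.float32)))
E
```

```text
time_s: 10.62
tcp_pos: [0.4931, 0.0699, 0.2613]
tool_rot: [0.705, -0.061, 0.06, -0.704]
force: [1.2, -0.1, -0.3]
width: 0.0595
time_s: 12.0
tcp_pos: [0.524, -0.3228, 0.2617]
tool_rot: [-0.704, 0.06, -0.06, 0.705]
force: [-0.8, 0.4, 0.3]
width: 0.0597
t 12.0 p [ 0.524  -0.3228  0.2617] w 0.0597 F [-0.8  0.4  0.3] q [ 0.32  0.48  0.21  1.6  -0.11  1.07  1.95]
shift mm [ -0.  119.2  -1.3]
turn [-0.0005  0.0017  0.0002]
soy 507 [ 0.5189 -0.3292  0.1764] ((0.5239230394363403, -0.3252541124820709), 0.015057053416967392)
vin 1637 [ 0.4893 -0.2517  0.1597] ((0.49002668261528015, -0.2508327066898346), 0.014861363917589188)
```

```bash
python3 -m inch '[[[0,20,-1.5],[0,0,0],0.7],[[0,35,0],[0,0,0],0.7],[[0,35,0],[0,0,0],0.7],[[0,20,0],[0,0,0],0.7],[[0,9,0],[0,0,0],0.7],[[0,0,0],[0,0,0],0.5],[[0,0,0],[0,0,0],0.3],[[0,0,0],[0,0,0],0.2],[[0,0,0],[0,0,0],0],[[0,0,0],[0,0,0],0],[[0,0,0],[0,0,0],0],[[0,0,0],[0,0,0],0]]' 50
python3 -m inch '[[[0,-4,0],[0,0,0],0],[[0,-10,0],[0,0,0],0],[[0,-20,0],[0,0,0],0],[[0,-30,0],[0,0,0],0],[[0,-35,0],[0,0,0],0],[[0,-35,0],[0,0,0],0],[[0,-30,0],[0,0,0],0],[[0,-20,0],[0,0,0],0],[[0,-8,0],[0,0,0],0],[[0,0,0],[0,0,0],0]]'
python3 - <<'E'
from h import *
to([.482,.231,.250],np.radians(-9.8))
E
```

```text
time_s: 13.55
tcp_pos: [0.5239, -0.3256, 0.1436]
tool_rot: [0.705, -0.06, 0.061, -0.704]
force: [-0.3, 2.1, 7.0]
width: 0.0289
time_s: 14.8
tcp_pos: [0.5233, -0.3255, 0.3346]
tool_rot: [0.705, -0.06, 0.06, -0.704]
force: [-0.3, -0.1, -4.1]
width: 0.0285
t 14.8 p [ 0.5233 -0.3255  0.3346] w 0.0285 F [-0.3 -0.1 -4.1] q [ 0.31  0.43  0.22  1.5  -0.1   1.22  1.95]
shift mm [-135.3   84.6  541.4]
turn [0.0001 0.0002 0.0002]
```

```bash
python3 -m inch '[[[-3,0,15],[0,0,0],0],[[-8,0,30],[0,0,0],0],[[-12,0,45],[0,0,0],0],[[-14,0,52],[0,0,0],0],[[-14,0,52],[0,0,0],0],[[-14,0,52],[0,0,0],0],[[-14,10,52],[0,0,0],0],[[-14,20,52],[0,0,0],0],[[-14,20,52],[0,0,0],0],[[-14,20,50],[0,0,0],0],[[-8,15,40],[0,0,0],0],[[-4,7,30],[0,0,0],0]]'
python3 -m inch '[[[-2,3,14],[0,0,0],0],[[0,0,5],[0,0,0],0],[[0,0,0],[0,0,0],0],[[0,0,0],[0,0,0],0]]'
python3 - <<'E'
from h import *
to([.482,.231,.1545],np.radians(-9.8))
E
```

```text
time_s: 16.3
tcp_pos: [0.4794, 0.2137, 0.2411]
tool_rot: [0.705, -0.06, 0.059, -0.704]
force: [0.0, -0.5, -2.8]
width: 0.0286
time_s: 16.8
tcp_pos: [0.4825, 0.2295, 0.2398]
tool_rot: [0.705, -0.061, 0.061, -0.704]
force: [0.2, -0.0, -3.4]
width: 0.0288
t 16.8 p [0.4825 0.2295 0.2398] w 0.0288 F [ 0.2 -0.  -3.4] q [-0.52  0.37 -0.04  1.83  0.02  0.95  0.82]
shift mm [-0.8 85.3  1.4]
turn [ 0.0001 -0.0012  0.0004]
```

```bash
python3 -m inch '[[[0,12,0],[0,0,0],0],[[0,22,0],[0,0,0],0],[[0,22,0],[0,0,0],0],[[0,15,0],[0,0,0],0],[[0,8,0],[0,0,0],0],[[0,4,0],[0,0,0],0],[[0,2,0],[0,0,0],0],[[0,0.5,0],[0,0,0],0],[[0,0,0],[0,0,0],0]]'; python3 -m inch '[[[0,0,0],[0,0,0],0]]'
```

```text
time_s: 17.92
tcp_pos: [0.4826, 0.2307, 0.1546]
tool_rot: [-0.704, 0.06, -0.061, 0.705]
force: [-1.1, 0.0, 2.2]
width: 0.029
time_s: 18.05
tcp_pos: [0.4826, 0.2307, 0.1545]
tool_rot: [-0.704, 0.06, -0.061, 0.705]
force: [-0.4, 0.0, 6.3]
width: 0.0287
```

```bash
python3 -m inch '[[[0,0,0],[0,0,0],0.2],[[0,0,0],[0,0,0],0.5],[[0,0,0],[0,0,0],0.65],[[0,-10,0],[0,0,0],0.7],[[0,-25,0],[0,0,0],0.7],[[0,-35,0],[0,0,0],0.7],[[0,-20,0],[0,0,0],0.7],[[4,0,-20],[0,0,0],0.7],[[8,0,-45],[0,0,0],0.7],[[10,0,-55],[0,0,0],0.7],[[10,0,-55],[0,0,0],0.7],[[11,0,-55],[0,0,0],0.7]]'
python3 -m inch '[[[11,0,-55],[0,0,0],0.7],[[11,0,-55],[0,0,0],0.7],[[11,0,-50],[0,0,0],0.7],[[10,0,-45],[0,0,0],0.7],[[3,0,-25],[0,0,0],0.7],[[0,0,-11],[0,0,0],0.7],[[0,0,-2],[0,0,0],0.7],[[0,0,0],[0,0,0],0.7],[[0,0,0],[0,0,0],0.7]]'
python3 - <<'E'
from h import *
to([.490,-.2505,.1255],np.radians(-9.8))
d=get_image("scene"); W=cloud(d);H=hsv(d);z=W[...,2]
for k,(a,b,h) in COL.items():
    m=(cv2.inRange(H,a,b)>0)&(z>h+.005)&(z<h+.027)&(W[...,0]>.4)
    if m.sum()>20: Q=W[m]; print(k,m.sum(),np.round(np.median(Q,0),4),cv2.minEnclosingCircle(Q[:,:2].astype(np.float32)))
E
```

```text
time_s: 19.55
tcp_pos: [0.4846, -0.0063, 0.2437]
tool_rot: [0.705, -0.061, 0.06, -0.704]
force: [1.0, 0.8, -0.4]
width: 0.0601
time_s: 20.68
tcp_pos: [0.4898, -0.2498, 0.2441]
tool_rot: [-0.704, 0.06, -0.06, 0.705]
force: [-0.0, 0.4, 0.5]
width: 0.0597
t 20.68 p [ 0.4898 -0.2498  0.2441] w 0.0597 F [-0.   0.4  0.5] q [ 0.26  0.39  0.15  1.79 -0.07  0.96  1.83]
shift mm [  0.3 118.6  -0.7]
turn [-0.0003  0.0015  0.0001]
oil 163 [0.4727 0.3101 0.2046] ((0.4693504869937897, 0.3118777275085449), 0.015878887847065926)
soy 151 [0.4871 0.2307 0.1866] ((0.4825323224067688, 0.23141929507255554), 0.016897225752472878)
vin 60 [ 0.4898 -0.2487  0.1609] ((0.4918348789215088, -0.24909208714962006), 0.014772005379199982)
```

```bash
python3 -m inch '[[[0,20,-0.7],[0,0,0],0.7],[[0,35,0],[0,0,0],0.7],[[0,35,0],[0,0,0],0.7],[[0,20,0],[0,0,0],0.7],[[0,8.5,0],[0,0,0],0.7],[[0,0,0],[0,0,0],0.5],[[0,0,0],[0,0,0],0.3],[[0,0,0],[0,0,0],0.2],[[0,0,0],[0,0,0],0],[[0,0,0],[0,0,0],0],[[0,0,0],[0,0,0],0],[[0,0,0],[0,0,0],0]]' 50
python3 -m inch '[[[0,-4,0],[0,0,0],0],[[0,-10,0],[0,0,0],0],[[0,-20,0],[0,0,0],0],[[0,-25,0],[0,0,0],0],[[0,-15,0],[0,0,0],0],[[0,-6,0],[0,0,0],0],[[0,0,0],[0,0,0],0]]'
python3 - <<'E'
from h import *
to([.495,.152,.1365],np.radians(-9.8))
E
```

```text
time_s: 22.22
tcp_pos: [0.4901, -0.2514, 0.1265]
tool_rot: [0.705, -0.06, 0.061, -0.704]
force: [-0.5, 2.4, 7.0]
width: 0.0289
time_s: 23.1
tcp_pos: [0.4894, -0.2514, 0.2055]
tool_rot: [0.705, -0.06, 0.06, -0.705]
force: [0.0, -0.4, -3.7]
width: 0.0286
t 23.1 p [ 0.4894 -0.2514  0.2055] w 0.0286 F [ 0.  -0.4 -3.7] q [ 0.26  0.44  0.14  1.83 -0.08  0.88  1.84]
shift mm [-63.   69.  398.4]
turn [ 0.      0.0004 -0.    ]
```

```bash
python3 -m inch '[[[-3,0,15],[0,0,0],0],[[-6,0,30],[0,0,0],0],[[-8,0,45],[0,0,0],0],[[-8,0,52],[0,0,0],0],[[-8,0,52],[0,0,0],0],[[-8,0,52],[0,0,0],0],[[-8,0,52],[0,0,0],0],[[-7,0,45],[0,0,0],0],[[-5,0,32],[0,0,0],0],[[-2,0,17],[0,0,0],0],[[0,0,6],[0,0,0],0],[[0,0,0],[0,0,0],0]]'
python3 -m inch '[[[0,12,0],[0,0,0],0],[[0,20,0],[0,0,0],0],[[0,17,0],[0,0,0],0],[[0,10,0],[0,0,0],0],[[0,5,0],[0,0,0],0],[[0,2,0],[0,0,0],0],[[0,2,0],[0,0,0],0],[[0,0.5,0],[0,0,0],0],[[0,0,0],[0,0,0],0],[[0,0,0],[0,0,0],0]]'
python3 - <<'E'
from h import *
to([.495,.152,.1372],np.radians(-9.8))
E
```

```text
time_s: 24.6
tcp_pos: [0.495, 0.1508, 0.2053]
tool_rot: [0.705, -0.061, 0.06, -0.704]
force: [0.7, -0.6, -2.3]
width: 0.0286
time_s: 25.85
tcp_pos: [0.4954, 0.1517, 0.1375]
tool_rot: [-0.704, 0.06, -0.061, 0.705]
force: [-0.2, 0.6, 5.9]
width: 0.0286
t 25.85 p [0.4954 0.1517 0.1375] w 0.0286 F [-0.2  0.6  5.9] q [-0.43  0.48  0.02  1.97 -0.02  0.69  1.01]
shift mm [-0.4  0.3  0.3]
turn [-0.0005  0.0003  0.0007]
```

```bash
python3 -m inch '[[[0,0,0],[0,0,0],0.2],[[0,0,0],[0,0,0],0.5],[[0,0,0],[0,0,0],0.65],[[0,-10,0],[0,0,0],0.7],[[0,-25,0],[0,0,0],0.7],[[0,-35,0],[0,0,0],0.7],[[0,-20,0],[0,0,0],0.7],[[4,0,-20],[0,0,0],0.7],[[8,0,-45],[0,0,0],1],[[10,0,-55],[0,0,0],1],[[10,0,-55],[0,0,0],1],[[11,0,-55],[0,0,0],1]]'
python3 -m inch '[[[11,0,-55],[0,0,0],1],[[11,0,-50],[0,0,0],1],[[8,0,-35],[0,0,0],1],[[0,0,-18],[0,0,0],1],[[0,0,-7],[0,0,0],1],[[0,0,0],[0,0,0],1],[[0,0,0],[0,0,0],1]]'
python3 - <<'E'
from h import *
d=get_image("wrist"); cv2.imwrite("pics/w2.png",d["image"]); W=cloud(d);z=W[...,2]
m=(z>.078)&(z<.092)&(abs(W[...,1]+.26)<.07)&(abs(W[...,0]-.555)<.07)
nn,lab,st,_=cv2.connectedComponentsWithStats(m.astype(np.uint8)); i=1+np.argmax(st[1:,4]); Q=W[lab==i]
print(st[i],Q.mean(0),cv2.minEnclosingCircle(Q[:,:2].astype(np.float32)))
c,_=cv2.minEnclosingCircle(Q[:,:2].astype(np.float32)); to([*c,.033],np.radians(-9.8))
s=get_image("scene"); cv2.imwrite("pics/sc2.png",s["image"])
E
```

```text
time_s: 27.35
tcp_pos: [0.4982, -0.0842, 0.2279]
tool_rot: [-0.704, 0.06, -0.061, 0.705]
force: [2.0, -0.5, -0.6]
width: 0.0854
time_s: 28.22
tcp_pos: [0.5002, -0.2489, 0.2272]
tool_rot: [-0.704, 0.06, -0.06, 0.705]
force: [1.0, 0.5, -0.4]
width: 0.0854
[ 282  264   66   63 3185] [ 0.55831534 -0.26702214  0.08474146] ((0.5600526928901672, -0.2674907445907593), 0.028156377375125885)
t 28.27 p [ 0.5001 -0.249   0.2272] w 0.0854 F [0.9 0.9 0.6] q [ 0.23  0.43  0.16  1.79 -0.08  0.93  1.84]
shift mm [ 62.2 194.2  -8.2]
turn [-0.0003  0.0017  0.0001]
```

View pics/w2.png

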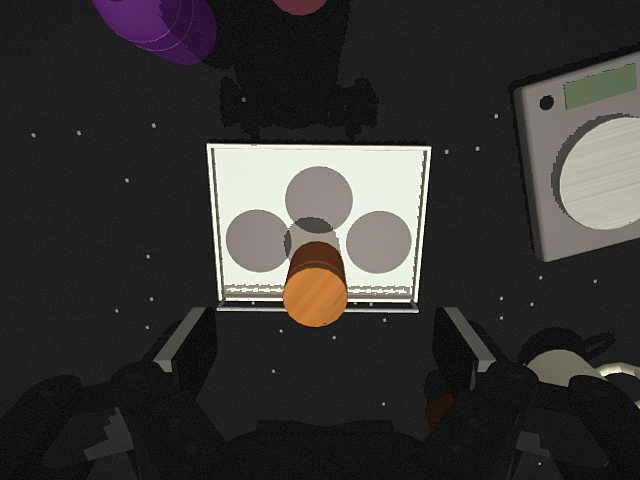

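View pics/sc2.png

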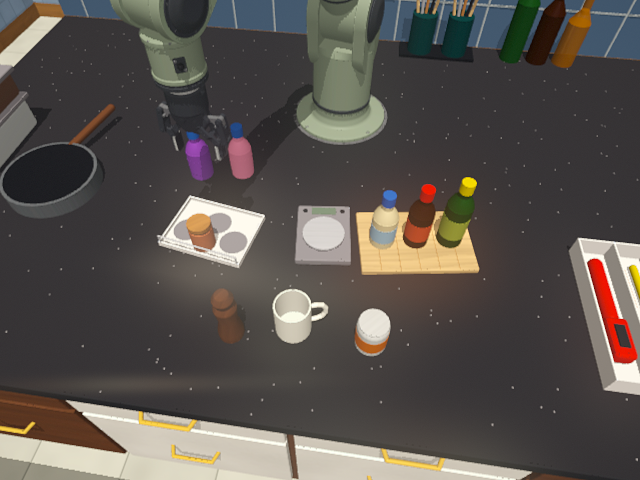

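All three bottles stand on the board (scene 383,225; 420,220; 455,215). In the wrist view the jar lid is at (316,297), free on all sides, and the three grey pads are at (319,200), (259,241) and (379,242). I'll measure the pads and pan for the return while I'm here, then take the jar.

```bash
python3 -m inch '[[[20,0,-3],[0,0,0],1],[[30,0,-5],[0,0,0],1],[[12.2,0,0],[0,0,0],1],[[0,20,0],[0,0,0],1],[[0,35,0],[0,0,0],1],[[0,40,0],[0,0,0],1],[[0,40,0],[0,0,0],1],[[0,35,0],[0,0,0],1],[[0,20,0],[0,0,0],1],[[0,9,0],[0,0,0],1],[[0,0,0],[0,0,0],1]]'
python3 - <<'E'
from h import *
to([.560,-.2675,.028],np.radians(-9.8))
im=cv2.imread("pics/w2.png"); 
# calibration of wrist at that moment: grab present one, rebase by known TCP shift
d=get_image("wrist"); s=get_state(); dp=s["tcp_pos"]-np.array([.5001,-.249,.2272])
R,t,K=d["R"],d["t"]+d["R"]@dp,d["K"]   # camera moved by -dp
g=cv2.cvtColor(im,cv2.COLOR_BGR2HSV); m=((g[...,2]>110)&(g[...,2]<175)&(g[...,1]<40)).astype(np.uint8)
def plane(u,v,z):
    r=R.T@np.linalg.solve(K,[u,v,1]); c=-R.T@t; return c+r*(z-c[2])/r[2]
for u0,v0 in((319,200),(259,241),(379,242)):
    mm=np.zeros_like(m); mm[v0-40:v0+40,u0-36:u0+36]=m[v0-40:v0+40,u0-36:u0+36]
    c=max(cv2.findContours(mm,0,1)[0],key=cv2.contourArea); H=cv2.convexHull(c)[:,0]
    P=np.array([plane(u,v,.004)[:2] for u,v in H],np.float32); print("pad",cv2.minEnclosingCircle(P), cv2.contourArea(c))
for n in("scene","side"):
    d=get_image(n); W=cloud(d); H=hsv(d); z=W[...,2]
    q=(z>.0335)&(z<.041)&(np.hypot(W[...,0]-.509,W[...,1]-.013)<.06)&(H[...,2]>190)
    P=W[q][:,:2].astype(np.float32); print(n,"pan",q.sum(),P.mean(0),cv2.minAreaRect(P),cv2.minEnclosingCircle(P))
E
```

```text
time_s: 29.7
tcp_pos: [0.5599, -0.2687, 0.0284]
tool_rot: [0.705, -0.06, 0.06, -0.705]
force: [-1.2, 0.2, -0.1]
width: 0.0852
t 29.7 p [ 0.5599 -0.2687  0.0284] w 0.0852 F [-1.2  0.2 -0.1] q [ 0.28  0.78  0.11  1.74 -0.14  0.62  1.87]
shift mm [-0.1  0.4  1.2]
turn [0.0001 0.0002 0.0002]
pad ((0.4971463978290558, -0.26019996404647827), 0.04157799482345581) 3353.5
pad ((0.5238470435142517, -0.32264024019241333), 0.03397359699010849) 2984.5
pad ((0.5464292168617249, -0.2004542499780655), 0.033870063722133636) 3102.5
scene pan 1048 [0.51004535 0.01425572] ((0.5083142518997192, 0.013783648610115051), (0.09739077091217041, 0.09739012271165848), 65.30010223388672) ((0.5092265605926514, 0.012910171411931515), 0.05108192563056946)
side pan 876 [0.50789386 0.01096865] ((0.509332001209259, 0.013292185962200165), (0.1012360155582428, 0.10015730559825897), 43.64815902709961) ((0.5088246464729309, 0.01171804592013359), 0.05351366475224495)
```

```bash
python3 -m inch '[[[0,0,1],[0,0,0],0.9],[[0,0,0],[0,0,0],0.7],[[0,0,0],[0,0,0],0.6],[[0,0,0],[0,0,0],0.4],[[0,0,0],[0,0,0],0.4],[[0,0,0],[0,0,0],0.4],[[0,0,0],[0,0,0],0.4]]' 40
python3 -m inch '[[[0,-4,0],[0,0,0],0.4],[[0,-10,0],[0,0,0],0.4],[[0,-20,0],[0,0,0],0.4],[[0,-25,0],[0,0,0],0.4],[[0,-25,0],[0,0,0],0.4],[[0,-12,0],[0,0,0],0.4],[[0,-4,0],[0,0,0],0.4],[[0,0,0],[0,0,0],0.4]]'
python3 - <<'E'
from h import *
to([.509,.013,.061],np.radians(-9.8))
E
```

```text
time_s: 30.72
tcp_pos: [0.5602, -0.2675, 0.0286]
tool_rot: [-0.704, 0.06, -0.06, 0.705]
force: [-2.3, 2.6, 9.0]
width: 0.0555
time_s: 31.72
tcp_pos: [0.5598, -0.2675, 0.1278]
tool_rot: [-0.704, 0.06, -0.06, 0.705]
force: [-0.5, 0.2, -4.2]
width: 0.0551
t 31.73 p [ 0.5598 -0.2675  0.1278] w 0.0551 F [-0.5  0.2 -4.2] q [ 0.25  0.64  0.14  1.71 -0.12  0.8   1.85]
shift mm [-97.6  66.8 267.8]
turn [-0.0001  0.0004 -0.0005]
```

```bash
python3 -m inch '[[[-5,0,15],[0,0,0],0.4],[[-12,0,30],[0,0,0],0.4],[[-15,0,40],[0,0,0],0.4],[[-15,0,45],[0,0,0],0.4],[[-15,0,45],[0,0,0],0.4],[[-15,0,40],[0,0,0],0.4],[[-12,0,30],[0,0,0],0.4],[[-6,0,16],[0,0,0],0.4],[[-2.6,0,6.8],[0,0,0],0.4],[[0,0,0],[0,0,0],0.4],[[0,0,0],[0,0,0],0.4]]'
python3 -m inch '[[[0,12,0],[0,0,0],0.4],[[0,20,0],[0,0,0],0.4],[[0,15,0],[0,0,0],0.4],[[0,9,0],[0,0,0],0.4],[[0,5,0],[0,0,0],0.4],[[0,2,0],[0,0,0],0.4],[[0,1.5,0],[0,0,0],0.4],[[0,0,0],[0,0,0],0.4],[[0,0,0],[0,0,0],0.4]]'
python3 - <<'E'
from h import *
to([.509,.013,.060],np.radians(-9.8))
d=get_image("side"); cv2.imwrite("pics/s2.png",cv2.resize(d["image"][150:350,200:440],None,fx=3,fy=3))
E
```

```text
time_s: 33.1
tcp_pos: [0.5094, 0.0118, 0.128]
tool_rot: [0.705, -0.061, 0.061, -0.704]
force: [-0.5, -1.0, -3.4]
width: 0.0547
time_s: 34.22
tcp_pos: [0.5094, 0.0129, 0.0638]
tool_rot: [-0.705, 0.06, -0.06, 0.705]
force: [0.1, 1.1, -3.3]
width: 0.0552
t 34.23 p [0.5094 0.0129 0.0638] w 0.0552 F [ 0.1  1.1 -3.3] q [-0.23  0.61  0.12  2.03 -0.14  0.51  1.39]
shift mm [-0.4  3.8  0. ]
turn [-0.0001  0.0003  0.0004]
```

View pics/s2.png

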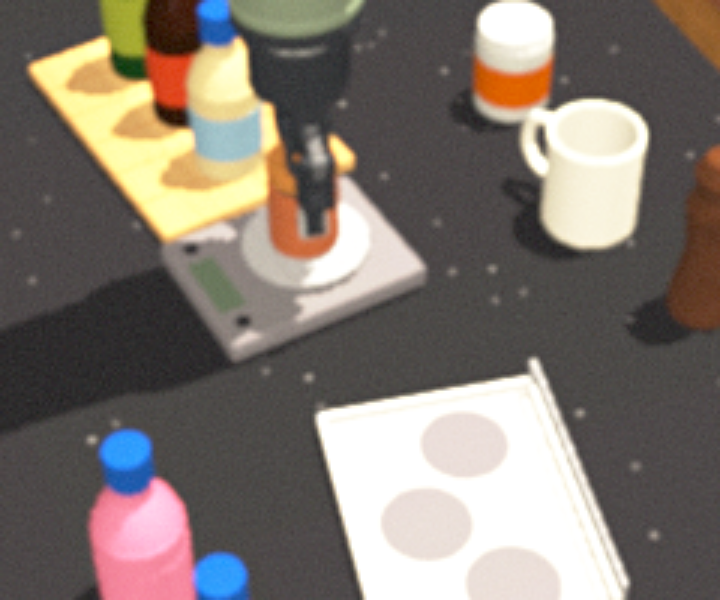

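The side crop shows the jar upright, just above the middle of the pan (crop 305,245). Lowering it the last few millimetres and checking the force.

```bash
python3 -m inch '[[[0,2,0],[0,0,0],0.4],[[0,1,0],[0,0,0],0.4],[[0,0,0],[0,0,0],0.4],[[0,0,0],[0,0,0],0.4]]'; python3 -m inch '[[[0,0.5,0],[0,0,0],0.4],[[0,0,0],[0,0,0],0.4]]'
```

```text
time_s: 34.78
tcp_pos: [0.5093, 0.0129, 0.0607]
tool_rot: [-0.705, 0.06, -0.06, 0.705]
force: [-3.7, -0.5, 3.1]
width: 0.0549
time_s: 35.02
tcp_pos: [0.5092, 0.0129, 0.0606]
tool_rot: [-0.704, 0.06, -0.06, 0.705]
force: [-6.1, 1.4, 17.0]
width: 0.0553
```

```bash
python3 -m inch '[[[0,-0.5,0],[0,0,0],0.7],[[0,0,0],[0,0,0],0.9],[[0,0,0],[0,0,0],1],[[0,0,0],[0,0,0],1],[[0,-10,0],[0,0,0],1],[[0,-25,0],[0,0,0],1],[[0,-40,0],[0,0,0],1],[[0,-45,0],[0,0,0],1],[[0,-40,0],[0,0,0],0.7],[[0,-15,0],[0,0,0],0.7],[[0,0,0],[0,0,0],0.7]]'
python3 -m inch '[[[-8,0,20],[0,0,0],0.7],[[-10,0,40],[0,0,0],0.7],[[-10,0,40],[0,0,0],0.7],[[-8,0,25],[0,0,0],0.7],[[-1,0,9.5],[0,0,0],0.7],[[0,0,0],[0,0,0],0.7],[[0,0,0],[0,0,0],0.7]]'
python3 - <<'E'
from h import *
to([.4952,.1517,.1372],np.radians(-9.8))
d=get_image("wrist"); cv2.imwrite("pics/w3.png",d["image"])
for n in("scene","side"):
    d=get_image(n); W=cloud(d); z=W[...,2];H=hsv(d)
    q=(z>.110)&(z<.124)&(np.hypot(W[...,0]-.509,W[...,1]-.013)<.05)
    P=W[q][:,:2].astype(np.float32); print(n,"jar",q.sum(),P.mean(0) if len(P) else 0,cv2.minEnclosingCircle(P), np.median(z[q]))
    for k,(a,b,h) in COL.items():
        m=(cv2.inRange(H,a,b)>0)&(z>h+.010)&(z<h+.027)&(W[...,0]>.4)
        if m.sum()>20: Q=W[m]; print(k,m.sum(),cv2.minEnclosingCircle(Q[:,:2].astype(np.float32)))
E
```

```text
time_s: 36.4
tcp_pos: [0.5095, 0.0129, 0.2362]
tool_rot: [-0.704, 0.06, -0.061, 0.705]
force: [-0.4, 0.2, -0.2]
width: 0.0599
time_s: 37.28
tcp_pos: [0.4958, 0.1504, 0.2352]
tool_rot: [0.705, -0.061, 0.061, -0.704]
force: [-0.5, 0.0, -0.8]
width: 0.0598
t 37.27 p [0.4958 0.1504 0.2352] w 0.0598 F [-0.5  0.  -0.8] q [-0.52  0.35  0.14  1.88 -0.06  0.92  1.05]
shift mm [-0.8 98.   1.2]
turn [ 0.0007 -0.0012 -0.0003]
scene jar 397 [0.5116012  0.01396911] ((0.509618878364563, 0.014374492689967155), 0.029603663831949234) 0.11650348394910597
oil 137 ((0.46939584612846375, 0.3122130036354065), 0.015746120363473892)
soy 133 ((0.48335057497024536, 0.23127982020378113), 0.015909245237708092)
vin 107 ((0.4945044219493866, 0.15314966440200806), 0.015574784018099308)
side jar 349 [0.5068503  0.01021138] ((0.507060706615448, 0.013511434197425842), 0.030469967052340508) 0.11536716420056017
oil 66 ((0.46530482172966003, 0.30809417366981506), 0.017294133082032204)
soy 74 ((0.4837002754211426, 0.22988519072532654), 0.01719123311340809)
vin 92 ((0.49226728081703186, 0.1520937979221344), 0.017352048307657242)
```

View pics/w3.png

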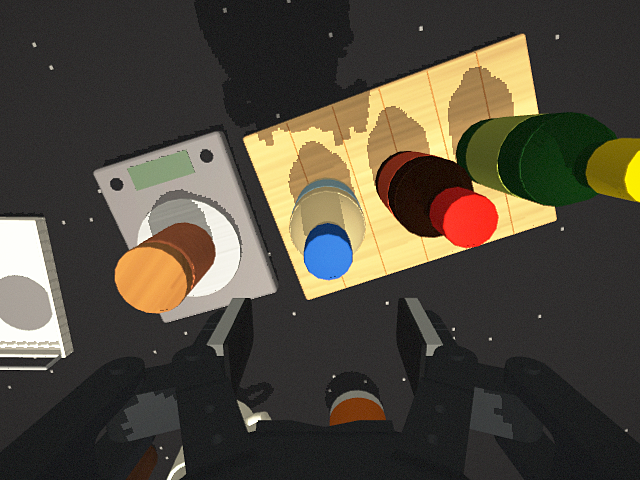

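The wrist view shows the jar standing on the pan (lid at 150,278), with the vinegar cap at (328,250) below the jaws. The cameras put the jar within about 2 mm of the pan centre. Taking the vinegar back first; lift 80 and carry clear of the jar (top at .116).

```bash
python3 -m inch '[[[-0.5,20,0.5],[0,0,0],0.7],[[0,35,0],[0,0,0],0.7],[[0,28,0],[0,0,0],0.7],[[0,11,0],[0,0,0],0.7],[[0,4,0],[0,0,0],0.7],[[0,0,0],[0,0,0],0.5],[[0,0,0],[0,0,0],0.3],[[0,0,0],[0,0,0],0.2],[[0,0,0],[0,0,0],0],[[0,0,0],[0,0,0],0],[[0,0,0],[0,0,0],0],[[0,0,0],[0,0,0],0]]' 50
python3 -m inch '[[[0,-4,0],[0,0,0],0],[[0,-10,0],[0,0,0],0],[[0,-20,0],[0,0,0],0],[[0,-30,0],[0,0,0],0],[[0,-35,0],[0,0,0],0],[[0,-30,0],[0,0,0],0],[[0,-15,0],[0,0,0],0],[[0,-6,0],[0,0,0],0],[[0,0,0],[0,0,0],0]]'
python3 - <<'E'
from h import *
to([.490,-.2507,.20],np.radians(-9.8))
E
```

```text
time_s: 38.92
tcp_pos: [0.4958, 0.1524, 0.1385]
tool_rot: [-0.704, 0.06, -0.061, 0.705]
force: [-1.6, -1.1, 6.6]
width: 0.0289
time_s: 40.05
tcp_pos: [0.4951, 0.1522, 0.2871]
tool_rot: [0.705, -0.061, 0.06, -0.704]
force: [0.2, -0.6, -3.4]
width: 0.029
t 40.05 p [0.4951 0.1522 0.2871] w 0.029 F [ 0.2 -0.6 -3.4] q [-0.53  0.29  0.15  1.82 -0.05  1.04  1.04]
shift mm [  63.5   87.2 -397.9]
turn [ 0.0004  0.0003 -0.0006]
```

```bash
python3 -m inch '[[[3,0,-15],[0,0,0],0],[[6,0,-30],[0,0,0],0],[[8,0,-45],[0,0,0],0],[[8,0,-50],[0,0,0],0],[[8,0,-50],[0,0,0],0],[[8,0,-50],[0,0,0],0],[[8,0,-50],[0,0,0],0],[[7,20,-45],[0,0,0],0],[[5,30,-35],[0,0,0],0],[[2.5,25,-20],[0,0,0],0],[[0,10,-8],[0,0,0],0],[[0,2,0],[0,0,0],0]]'
python3 -m inch '[[[0,0,0],[0,0,0],0],[[0,0,0],[0,0,0],0]]'
python3 - <<'E'
from h import *
to([.4903,-.2508,.127],np.radians(-9.8))
E
```

```text
time_s: 41.55
tcp_pos: [0.4897, -0.2509, 0.2002]
tool_rot: [-0.704, 0.061, -0.06, 0.705]
force: [0.3, -1.2, -2.4]
width: 0.0287
time_s: 41.8
tcp_pos: [0.4907, -0.2501, 0.2013]
tool_rot: [0.705, -0.059, 0.06, -0.705]
force: [0.7, 0.0, -2.3]
width: 0.0285
t 41.8 p [ 0.4907 -0.2501  0.2013] w 0.0285 F [ 0.7  0.  -2.3] q [ 0.14  0.46  0.3   1.84 -0.17  0.87  1.93]
shift mm [-0.4 74.3 -0.8]
turn [-0.0001  0.0014  0.0012]
```

```bash
python3 -m inch '[[[-0.4,12,-0.2],[0,0,0],0],[[0,20,0],[0,0,0],0],[[0,18,0],[0,0,0],0],[[0,11,0],[0,0,0],0],[[0,7,0],[0,0,0],0],[[0,3,0],[0,0,0],0],[[0,2,0],[0,0,0],0],[[0,1,0],[0,0,0],0],[[0,0,0],[0,0,0],0],[[0,0,0],[0,0,0],0]]'
python3 - <<'E'
from h import *
to([.4903,-.2508,.127],np.radians(-9.8))
E
```

```text
time_s: 43.05
tcp_pos: [0.4903, -0.2512, 0.1276]
tool_rot: [0.705, -0.06, 0.061, -0.704]
force: [-1.7, 1.7, 9.6]
width: 0.0285
t 43.05 p [ 0.4903 -0.2512  0.1276] w 0.0285 F [-1.7  1.7  9.6] q [ 0.18  0.56  0.26  1.9  -0.21  0.71  1.96]
shift mm [-0.   0.6  0.4]
turn [0.0002 0.0001 0.0016]
```

```bash
python3 -m inch '[[[0,-0.5,0],[0,0,0],0.2],[[0,0,0],[0,0,0],0.5],[[0,0,0],[0,0,0],0.65],[[0,-10,0],[0,0,0],0.7],[[0,-25,0],[0,0,0],0.7],[[0,-35,0],[0,0,0],0.7],[[0,-35,0],[0,0,0],0.7],[[-4,-13,20],[0,0,0],0.7],[[-8,0,45],[0,0,0],0.7],[[-10,0,55],[0,0,0],0.7],[[-10,0,55],[0,0,0],0.7],[[-11,0,55],[0,0,0],0.7]]'
python3 -m inch '[[[-11,0,55],[0,0,0],0.7],[[-11,0,55],[0,0,0],0.7],[[-11,0,50],[0,0,0],0.7],[[-10,0,45],[0,0,0],0.7],[[-3,0,25],[0,0,0],0.7],[[0,0,11],[0,0,0],0.7],[[0,0,2.5],[0,0,0],0.7],[[0,0,0],[0,0,0],0.7],[[0,0,0],[0,0,0],0.7]]'
python3 - <<'E'
from h import *
to([.4826,.2307,.1545],np.radians(-9.8))
for n in("scene","side"):
    d=get_image(n); W=cloud(d);H=hsv(d);z=W[...,2]
    a,b,h=COL["vin"]; m=(cv2.inRange(H,a,b)>0)&(z>h-.005)&(z<h+.012)&(W[...,0]>.4)
    Q=W[m]; print(n,"vin",m.sum(),np.round(np.median(Q,0),4),cv2.minEnclosingCircle(Q[:,:2].astype(np.float32)))
E
```

```text
time_s: 44.55
tcp_pos: [0.4864, -0.0152, 0.2459]
tool_rot: [-0.704, 0.06, -0.061, 0.705]
force: [0.9, 1.3, -0.4]
width: 0.06
time_s: 45.68
tcp_pos: [0.4827, 0.2299, 0.2452]
tool_rot: [0.705, -0.061, 0.061, -0.704]
force: [0.3, -0.6, -0.9]
width: 0.0595
t 45.67 p [0.4827 0.2299 0.2452] w 0.0595 F [ 0.3 -0.6 -0.9] q [-0.67  0.37  0.15  1.83 -0.07  0.95  0.91]
shift mm [-0.3 90.7  0.8]
turn [ 0.0002 -0.0011  0.0001]
scene vin 93 [ 0.4897 -0.2504  0.16  ] ((0.4894305467605591, -0.25122344493865967), 0.015093707479536533)
side vin 184 [ 0.487  -0.2537  0.1584] ((0.4882545471191406, -0.25146162509918213), 0.015839656814932823)
```

```bash
python3 -m inch '[[[-0.3,20,0.3],[0,0,0],0.7],[[0,30,0],[0,0,0],0.7],[[0,25,0],[0,0,0],0.7],[[0,11,0],[0,0,0],0.7],[[0,4,0],[0,0,0],0.7],[[0,0,0],[0,0,0],0.5],[[0,0,0],[0,0,0],0.3],[[0,0,0],[0,0,0],0.2],[[0,0,0],[0,0,0],0],[[0,0,0],[0,0,0],0],[[0,0,0],[0,0,0],0],[[0,0,0],[0,0,0],0]]' 50
python3 -m inch '[[[0,-4,0],[0,0,0],0],[[0,-10,0],[0,0,0],0],[[0,-20,0],[0,0,0],0],[[0,-30,0],[0,0,0],0],[[0,-35,0],[0,0,0],0],[[0,-35,0],[0,0,0],0],[[0,-30,0],[0,0,0],0],[[0,-15,0],[0,0,0],0],[[0,-6,0],[0,0,0],0],[[0,0,0],[0,0,0],0]]'
python3 - <<'E'
from h import *
to([.5239,-.3252,.334],np.radians(-9.8))
E
```

```text
time_s: 47.28
tcp_pos: [0.4827, 0.2314, 0.156]
tool_rot: [-0.704, 0.06, -0.061, 0.705]
force: [-0.8, -0.9, 5.4]
width: 0.0287
time_s: 48.52
tcp_pos: [0.4821, 0.2311, 0.3395]
tool_rot: [0.705, -0.061, 0.06, -0.704]
force: [0.1, -0.2, -4.3]
width: 0.0288
t 48.52 p [0.4821 0.2311 0.3395] w 0.0288 F [ 0.1 -0.2 -4.3] q [-0.69  0.28  0.17  1.7  -0.05  1.17  0.89]
shift mm [ 135.7    5.8 -541.1]
turn [ 0.0005  0.0002 -0.0005]
```

```bash
python3 -m inch '[[[3,0,-15],[0,0,0],0],[[8,0,-30],[0,0,0],0],[[12,0,-45],[0,0,0],0],[[14,0,-52],[0,0,0],0],[[14,0,-52],[0,0,0],0],[[14,0,-52],[0,0,0],0],[[14,0,-52],[0,0,0],0],[[14,0,-52],[0,0,0],0],[[14,0,-52],[0,0,0],0],[[14,0,-50],[0,0,0],0],[[8,0,-40],[0,0,0],0],[[4.7,0,-30],[0,0,0],0]]'
python3 -m inch '[[[2,0,-14],[0,0,0],0],[[0,0,-5],[0,0,0],0],[[0,15,0],[0,0,0],0],[[0,30,0],[0,0,0],0],[[0,40,0],[0,0,0],0],[[0,30,0],[0,0,0],0],[[0,15,0],[0,0,0],0],[[0,0,0],[0,0,0],0],[[0,0,0],[0,0,0],0]]'
python3 - <<'E'
from h import *
to([.5239,-.3252,.1450],np.radians(-9.8))
E
```

```text
time_s: 50.02
tcp_pos: [0.5239, -0.3086, 0.3391]
tool_rot: [0.705, -0.062, 0.06, -0.704]
force: [0.1, 1.3, -4.2]
width: 0.0288
time_s: 51.15
tcp_pos: [0.5245, -0.3251, 0.2111]
tool_rot: [0.705, -0.06, 0.061, -0.704]
force: [0.6, -0.5, -2.9]
width: 0.0288
t 51.15 p [ 0.5245 -0.3251  0.2111] w 0.0288 F [ 0.6 -0.5 -2.9] q [ 0.2   0.56  0.39  1.66 -0.25  0.97  2.07]
shift mm [-0.7 66.1 -0.2]
turn [0.0004 0.0004 0.0014]
```

```bash
python3 -m inch '[[[-0.4,12,0],[0,0,0],0],[[0,20,0],[0,0,0],0],[[0,15,0],[0,0,0],0],[[0,9,0],[0,0,0],0],[[0,6,0],[0,0,0],0],[[0,3,0],[0,0,0],0],[[0,1.3,0],[0,0,0],0],[[0,0,0],[0,0,0],0],[[0,0,0],[0,0,0],0]]'
python3 - <<'E'
from h import *
to([.5239,-.3252,.145],np.radians(-9.8))
E
```

```text
time_s: 52.28
tcp_pos: [0.5243, -0.3253, 0.1451]
tool_rot: [0.705, -0.06, 0.061, -0.704]
force: [-2.5, 1.5, 9.4]
width: 0.0285
t 52.27 p [ 0.5243 -0.3253  0.1451] w 0.0285 F [-2.5  1.5  9.4] q [ 0.22  0.64  0.35  1.71 -0.28  0.84  2.1 ]
shift mm [-0.4  0.1  0. ]
turn [0.0004 0.0001 0.0019]
```

```bash
python3 -m inch '[[[0,-0.5,0],[0,0,0],0.2],[[0,0,0],[0,0,0],0.5],[[0,0,0],[0,0,0],0.65],[[0,-10,0],[0,0,0],0.7],[[0,-25,0],[0,0,0],0.7],[[0,-35,0],[0,0,0],0.7],[[0,-35,0],[0,0,0],0.7],[[-5,-15,20],[0,0,0],0.7],[[-15,0,45],[0,0,0],0.7],[[-15,0,55],[0,0,0],0.7],[[-15,0,55],[0,0,0],0.7],[[-15,0,55],[0,0,0],0.7]]'
python3 -m inch '[[[-15,0,55],[0,0,0],0.7],[[-15,0,55],[0,0,0],0.7],[[-15,0,55],[0,0,0],0.7],[[-15,0,55],[0,0,0],0.7],[[-15,0,55],[0,0,0],0.7],[[-14,0,50],[0,0,0],0.7],[[-8,0,35],[0,0,0],0.7],[[0,0,20],[0,0,0],0.7],[[0,0,7.5],[0,0,0],0.7],[[0,0,0],[0,0,0],0.7],[[0,0,0],[0,0,0],0.7]]'
python3 - <<'E'
from h import *
to([.469,.311,.172],np.radians(-9.8))
d=get_image("scene"); cv2.imwrite("pics/sc3.png",d["image"])
E
```

```text
time_s: 53.78
tcp_pos: [0.4984, -0.0855, 0.265]
tool_rot: [-0.704, 0.06, -0.061, 0.705]
force: [1.7, 0.2, -0.2]
width: 0.0598
time_s: 55.15
tcp_pos: [0.4694, 0.3098, 0.2644]
tool_rot: [0.705, -0.061, 0.061, -0.704]
force: [0.1, -0.1, -0.9]
width: 0.0599
t 55.15 p [0.4694 0.3098 0.2644] w 0.0599 F [ 0.1 -0.1 -0.9] q [-0.85  0.39  0.23  1.74 -0.1   1.02  0.8 ]
shift mm [-0.6 92.4  1.1]
turn [ 0.0003 -0.0014  0.0002]
```

View pics/sc3.png

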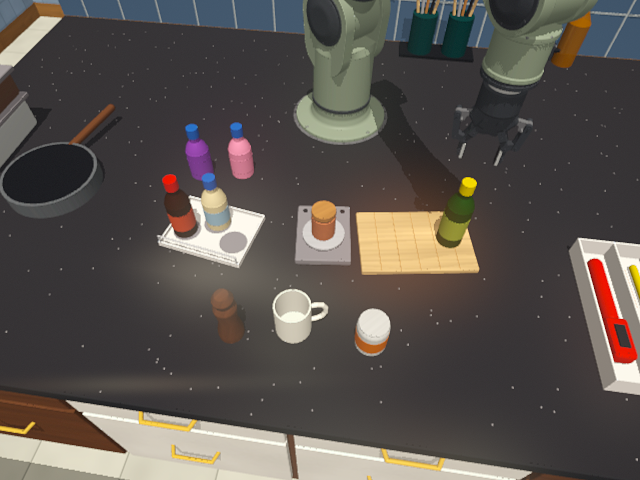

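The scene view shows soy and vinegar back on their pads (cap at 170,182 for soy), the jar on the pan (323,222) and oil on the board (456,220). The oil goes last, carried above the jar.

```bash
python3 -m inch '[[[-0.5,20,0.5],[0,0,0],0.7],[[0,30,0],[0,0,0],0.7],[[0,25,0],[0,0,0],0.7],[[0,12,0],[0,0,0],0.7],[[0,5,0],[0,0,0],0.7],[[0,0,0],[0,0,0],0.5],[[0,0,0],[0,0,0],0.3],[[0,0,0],[0,0,0],0.2],[[0,0,0],[0,0,0],0],[[0,0,0],[0,0,0],0],[[0,0,0],[0,0,0],0],[[0,0,0],[0,0,0],0]]' 50
python3 -m inch '[[[0,-4,0],[0,0,0],0],[[0,-10,0],[0,0,0],0],[[0,-20,0],[0,0,0],0],[[0,-30,0],[0,0,0],0],[[0,-35,0],[0,0,0],0],[[0,-35,0],[0,0,0],0],[[0,-20,0],[0,0,0],0],[[0,-10,0],[0,0,0],0],[[0,0,0],[0,0,0],0]]'
python3 - <<'E'
from h import *
to([.5445,-.1994,.334],np.radians(-9.8))
E
```

```text
time_s: 56.7
tcp_pos: [0.469, 0.3118, 0.1731]
tool_rot: [-0.704, 0.06, -0.061, 0.705]
force: [-1.2, -0.7, 6.8]
width: 0.0288
time_s: 57.82
tcp_pos: [0.4686, 0.3117, 0.3365]
tool_rot: [-0.704, 0.06, -0.06, 0.705]
force: [-0.3, 0.4, -5.2]
width: 0.0286
t 57.83 p [0.4686 0.3117 0.3365] w 0.0286 F [-0.3  0.4 -5.2] q [-0.87  0.33  0.24  1.64 -0.08  1.18  0.79]
shift mm [ 161.6    2.3 -490.8]
turn [-0.0004  0.0002  0.0003]
```

```bash
python3 -m inch '[[[5,0,-15],[0,0,0],0],[[10,0,-30],[0,0,0],0],[[15,0,-45],[0,0,0],0],[[17,0,-50],[0,0,0],0],[[17,0,-50],[0,0,0],0],[[17,0,-50],[0,0,0],0],[[17,0,-50],[0,0,0],0],[[17,0,-50],[0,0,0],0],[[17,0,-50],[0,0,0],0],[[15,0,-45],[0,0,0],0],[[10,0,-35],[0,0,0],0],[[4.3,0,-16],[0,0,0],0]]'
python3 -m inch '[[[0,0,-4],[0,0,0],0],[[0,15,0],[0,0,0],0],[[0,30,0],[0,0,0],0],[[0,30,0],[0,0,0],0],[[0,20,0],[0,0,0],0],[[0,10,0],[0,0,0],0],[[0,0,0],[0,0,0],0],[[0,0,0],[0,0,0],0]]'
python3 - <<'E'
from h import *
to([.5445,-.1994,.1620],np.radians(-9.8))
E
```

```text
time_s: 59.32
tcp_pos: [0.5438, -0.1975, 0.3354]
tool_rot: [0.705, -0.062, 0.061, -0.704]
force: [-0.6, 0.1, -4.6]
width: 0.029
time_s: 60.32
tcp_pos: [0.5446, -0.1984, 0.2319]
tool_rot: [0.705, -0.06, 0.061, -0.705]
force: [0.2, -0.6, -4.1]
width: 0.0287
t 60.33 p [ 0.5446 -0.1984  0.2319] w 0.0287 F [ 0.2 -0.6 -4.1] q [-0.06  0.48  0.43  1.74 -0.24  0.97  1.86]
shift mm [-0.  69.9 -1. ]
turn [-0.      0.0005  0.001 ]
```

```bash
python3 -m inch '[[[0,12,-0.5],[0,0,0],0],[[0,20,0],[0,0,0],0],[[0,17,0],[0,0,0],0],[[0,10,0],[0,0,0],0],[[0,6,0],[0,0,0],0],[[0,3,0],[0,0,0],0],[[0,2,0],[0,0,0],0],[[0,0.5,0],[0,0,0],0],[[0,0,0],[0,0,0],0],[[0,0,0],[0,0,0],0]]'
python3 - <<'E'
from h import *
to([.5445,-.1994,.162],np.radians(-9.8))
E
```

```text
time_s: 61.58
tcp_pos: [0.5449, -0.1995, 0.1622]
tool_rot: [0.705, -0.06, 0.061, -0.704]
force: [-2.5, 0.6, 10.1]
width: 0.0288
t 61.58 p [ 0.5449 -0.1995  0.1622] w 0.0288 F [-2.5  0.6 10.1] q [-0.02  0.57  0.39  1.8  -0.28  0.82  1.9 ]
shift mm [-0.4  0.2  0.1]
turn [0.0002 0.     0.0023]
```

Released contact is confirmed by the force. Opening, rising and moving over the free middle of the counter, then checking.

```bash
python3 -m inch '[[[0,-0.5,0],[0,0,0],0.2],[[0,0,0],[0,0,0],0.5],[[0,0,0],[0,0,0],0.65],[[0,-10,0],[0,0,0],0.7],[[0,-25,0],[0,0,0],0.7],[[0,-40,0],[0,0,0],0.7],[[0,-40,0],[0,0,0],0.7],[[-5,-15,20],[0,0,0],0.7],[[-10,0,45],[0,0,0],0.7],[[-10,0,55],[0,0,0],0.7],[[-10,0,55],[0,0,0],0.7],[[-10,0,55],[0,0,0],0.7]]'
python3 -m inch '[[[-10,0,55],[0,0,0],0.7],[[-15,0,55],[0,0,0],0.7],[[-15,0,50],[0,0,0],0.7],[[-10,0,35],[0,0,0],0.7],[[0,0,15],[0,0,0],0.7],[[0,0,0],[0,0,0],0.7],[[0,0,0],[0,0,0],0.7]]'
python3 - <<'E'
from h import *
to([.45,.25,.3])
for n in("scene","side"):
    o=dict(np.load(f"{n}0.npz")); e=get_image(n); cv2.imwrite(f"pics/{n}_end.png",e["image"])
    for tag,d in(("old",o),("new",e)):
        W=cloud(d);H=hsv(d);z=W[...,2]
        for k,(a,b,h) in COL.items():
            m=(cv2.inRange(H,a,b)>0)&(z>h-.005)&(z<h+.012)&(W[...,0]>.4)&(W[...,1]<-.1)
            Q=W[m]; print(n,tag,k,m.sum(),np.round(Q.mean(0),4),np.round(cv2.minEnclosingCircle(Q[:,:2].astype(np.float32))[0],4))
        for k,c,lo,hi in(("mug",(.735,-.02),.05,.1),("mill",(.78,-.14),.12,.165),("tin",(.75,.145),.07,.095)):
            m=(z>lo)&(z<hi)&(np.hypot(W[...,0]-c[0],W[...,1]-c[1])<.07); print("  ",k,m.sum(),np.round(W[m].mean(0),4))
    W=cloud(e);z=W[...,2]; q=(z>.110)&(z<.124)&(np.hypot(W[...,0]-.509,W[...,1]-.013)<.05); print("jar",cv2.minEnclosingCircle(W[q][:,:2].astype(np.float32)))
E
```

```text
time_s: 63.08
tcp_pos: [0.5388, 0.0369, 0.2921]
tool_rot: [-0.704, 0.06, -0.061, 0.705]
force: [0.8, -0.5, 0.6]
width: 0.0599
time_s: 63.95
tcp_pos: [0.5258, 0.249, 0.2915]
tool_rot: [0.705, -0.061, 0.061, -0.704]
force: [0.1, -1.0, -0.7]
width: 0.0599
t 63.95 p [0.5258 0.249  0.2915] w 0.0599 F [ 0.1 -1.  -0.7] q [-0.78  0.41  0.34  1.66 -0.15  1.1   0.99]
shift mm [-74.8  -8.5 -12.1]
scene old oil 156 [ 0.547  -0.197   0.1933] [ 0.5446 -0.1977]
scene old soy 139 [ 0.5267 -0.3225  0.1757] [ 0.5244 -0.324 ]
scene old vin 122 [ 0.4928 -0.2493  0.1589] [ 0.4904 -0.2498]
   mug 982 [ 0.7449 -0.0136  0.0746]
   mill 409 [ 0.7817 -0.1405  0.1448]
   tin 865 [0.7607 0.1442 0.0834]
scene new oil 156 [ 0.5469 -0.1977  0.1934] [ 0.5447 -0.1988]
scene new soy 137 [ 0.5264 -0.323   0.1759] [ 0.5242 -0.3238]
scene new vin 114 [ 0.492  -0.2501  0.1592] [ 0.489  -0.2491]
   mug 981 [ 0.7447 -0.0134  0.0747]
   mill 407 [ 0.7816 -0.1404  0.1448]
   tin 866 [0.7608 0.1442 0.0834]
jar ((0.5097529888153076, 0.012996414676308632), 0.02846698835492134)
side old oil 169 [ 0.5414 -0.2017  0.1925] [ 0.5422 -0.1985]
side old soy 168 [ 0.5197 -0.3289  0.1748] [ 0.5216 -0.3271]
side old vin 188 [ 0.4874 -0.2529  0.1576] [ 0.4904 -0.2506]
   mug 876 [ 0.7415 -0.0175  0.0722]
   mill 303 [ 0.7688 -0.1519  0.1413]
   tin 379 [0.7516 0.1374 0.0817]
side new oil 169 [ 0.5408 -0.2025  0.1926] [ 0.5418 -0.2005]
side new soy 169 [ 0.5194 -0.3292  0.1747] [ 0.5202 -0.3259]
side new vin 186 [ 0.4871 -0.2535  0.1577] [ 0.4888 -0.2515]
   mug 883 [ 0.7414 -0.0178  0.0723]
   mill 302 [ 0.7688 -0.1518  0.1413]
   tin 376 [0.7512 0.1378 0.0818]
jar ((0.5076656341552734, 0.012928605079650879), 0.030226245522499084)
```

View pics/side_end.png

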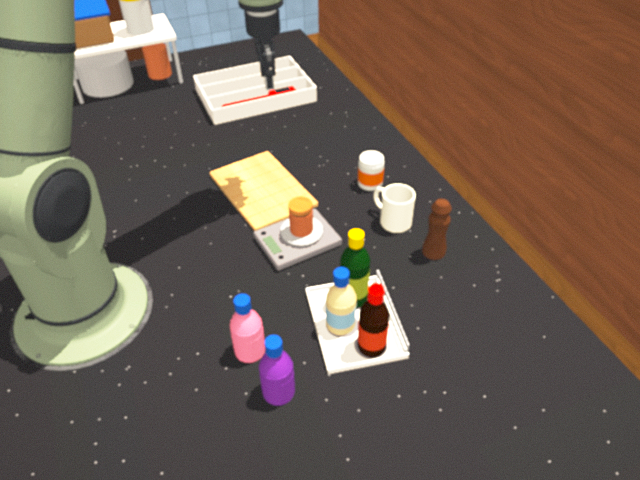

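View pics/scene_end.png

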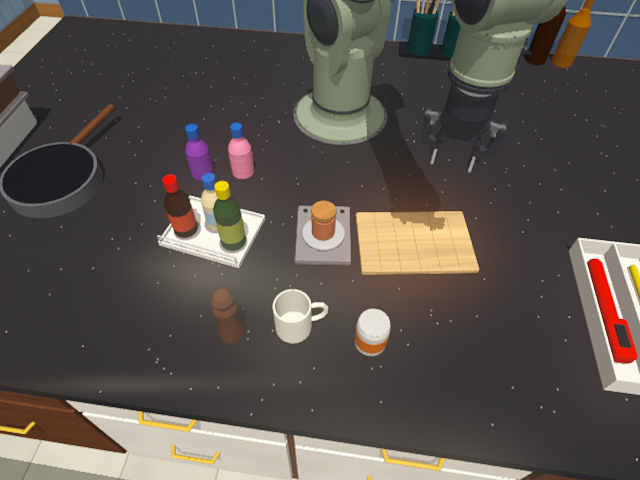

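Both end views show all three bottles upright on their original spots, within about 1 mm. The jar is in the middle of the pan (scene 323,222; side 301,218). Mug, mill and tin are unmoved and the arm is clear.

```bash
python3 -c "from bench import *; print(finish_job())"
```

```text
the job is handed in; nothing more can be done
None
```

The job is done and handed in, at about 64 s of the 141 s allowed. I moved oil, soy and vinegar onto the chopping board, stood the jar on the scale pan, then put vinegar, soy and oil back in the tray.

- **Bottles:** before-and-after camera comparison puts each about 1 mm from its original spot. All three are upright. A coarser circle fit to the cap tops differs by up to 2 mm on some, which is within the calibration.
- **Jar:** it stands upright on the pan, within about 2 mm of its centre; the two cameras differ by 2 mm in x.
- **Mug, pepper mill and tin:** no measurable movement (0.5 mm or less).
- **Look-alikes:** I left the pink and purple bottles alone.
- **Forces:** the highest wrist force I read was about 18 N, while setting the jar down. I only read it at the end of each move.

No check failed.

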